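Roll the blown fuse out of its clips

TASK

Take the blown fuse, the thicker and longer of the two held in spring clips, out of its holder: roll it sideways through the open side of the clips onto the holder's rails rather than pulling it straight up. Then lay it down in the undivided tray, without dropping it from a height, and let go; leave the thin fuse in its own clips.

Things in the scene. Friction and masses are not known exactly. Their poses are not given: they have to be found in the camera images.
- fuse: The blown cartridge fuse: plain cylinder, white ceramic middle, steel end caps, 22 mm in diameter, 76 mm long, about 65 g. Origin at its centre, x along it. It starts held in the two clips of holder, along the holder's x, its centre 29 mm above the bench.
- holder: Black fuse block fixed to the bench, 100 mm (x, the fuse's axis) by 79 mm (y, +25 to -54), base 8 mm thick. Origin on the bench under the seated fuse's centre, z up. At x = -32 and +32 mm the fuse lies on rails 12 mm wide, 18 mm above the bench, in steel spring clips 10 mm wide, 45 mm high. Between x = -26 and +26 mm nothing but the base: room to grip or push it, also from behind (+y).
- mouth (a point): Fuse's centre once out: 28 mm along the holder's -y from the seat, 29 mm above the bench, before the clips' open side. Pushed or drawn level this way it lifts the sprung lips (under 10 N), is free after 20 mm and rolls on along level rails to stops 6 mm high (centre then 33 mm from the seat). Straight up the clips barely open; end plates bar the way lengthwise. Axes as the holder's.
- tray: Aluminium tray without dividers, fixed to the bench: 170 mm along x, 150 mm along y, walls 22 mm high and 4 mm thick, floor 4 mm above the bench. Origin on the bench under its centre, z up. An equal tray with a cross of dividers stands on the other side and is not the goal.
- small_fuse: The thin fuse that stays: 14 mm in diameter, 51 mm long, same build, held in the same way in a smaller black holder left or right of the first, its centre 25 mm above the bench. Origin at its centre, x along it.
There are look-alikes about, which are no part of the job. Leave any blue look-alike of the holder alone.

How it is judged:
By the outcome, as a careful person would: the job done as asked, in the order asked, and still so for the second after the job is handed in, with the robot touching nothing.
It also fails if it takes over 45 s, if anything falls off the work surface, if the arm or the gripper's body presses on something with over 40 N, if the wrist force passes 120 N, or if a joint passes its speed limit or range.

ROBOT

A 7-joint arm with a two-finger parallel gripper is mounted at the origin on the work surface. World frame = base frame: x ahead of the robot, y to its left, z up, the work surface at z = 0. Lengths are in m, angles in rad, forces in N, time in s.
With the tool pointing down it reaches from about 0.375 to 0.925 m from the base axis. Payload 3.1 kg.
Tool frame: the origin (TCP) lies between the finger pads; the fingertips stand 19 mm ahead of it and the grasp point (between the pads) is the TCP; z points along the fingers, y is the direction in which the jaws open and shut (so a half turn about z gives the same grasp; the last joint's range is limited). The gripper opens to 85 mm and grips with 20 to 120 N. Pads are 22 mm wide; open, the fingers measure 114 mm over their backs; the gripper's body (76 mm by 85 mm) begins 54 mm behind the grasp point. The pads swing forward as they close: fully open they stand 13 mm farther back than shut.
Start: joints at [-1.447, 0.383, 0.044, 1.598, -0.018, 1.161, -0.05], TCP at [0.143, 0.634, 0.25] pointing down, gripper open.
Joint ranges: [-2.61, 2.61], [-0.41, 2.15], [-1.48, 1.57], [0, 2.5], [-1.57, 4.71], [0.05, 1.97], [-2.85, 2.85]. Speed limits (rad/s): [2.79, 2.79, 3.14, 3.14, 3.14, 3.14, 3.14].

INTERFACE

Orientations are given as a unit quaternion [x, y, z, w].
In Python, from bench import move_ptp, movel, move_j, move_gripper, pause, inverse_kinematics, read_camera, camera_params, MotionError, sign_off, look_for, tip_of, read_time_s, read_qpos, read_joint_vel, read_effort, read_eef_pos, read_tcp_rot, read_ft_force, read_ft_torque, read_finger_gap gives the robot as it stands. Calls block until the motion is done:
- move_ptp(position, orientation): joint-space move of the TCP to a pose.
- movel(position, orientation=None, speed=0.15): straight line of the TCP; orientation=None keeps the orientation; speed is the mean speed in m/s.
- move_j(angles): joint-space move.
- move_gripper(opening, effort=None): finger opening in m; effort is the grip in N (None keeps the last); returns when the fingers have stopped.
- pause(seconds).
- inverse_kinematics(position, orientation): joint angles nearest the present ones, or None.
- read_camera(name): name is "scene" or "top"; returns the picture (400x640x3 uint8, red, green, blue); there is no depth.
- camera_params(name): a dict with "K" (3x3 intrinsics, pixels), "camera_from_world" (4x4, takes a point from world to camera coordinates). Camera axes: x right, y down, z forward; pixel columns grow to the right and rows downward; lengths in m; the calibration is good to about 2 mm. A picture is of the moment at which its call begins. camera_params takes no time and is no camera call.
A pose or a line that the arm cannot do raises MotionError and nothing moves.
- sign_off(): hands the job in, once; it reports no verdict.
Trained networks look in the newest picture that a camera, given by its name, has taken for a name from the list of things; names that differ only in an ending like _2 or _b are one class to them, and where a whole thing is asked for, a point or a joint stands for the part that bears it (a point fixed in the world has none). Each returns a list of dicts, best first, with "confidence" (0 to 1); they miss things now and then, are a little off and sometimes report something else, mostly with a low value. They report only what shows in the picture. A call takes as long as a camera call. They do not tell look-alikes from the thing itself.
- look_for(camera, name): "at" ([column, row] in pixels, amid what is visible of it).
- tip_of(camera, name): "at" ([column, row] in pixels: a listed point, or the origin of a listed thing).
Readings, each from a call of its own:
- read_time_s(): time.
- read_qpos(): joint angles.
- read_joint_vel(): joint speeds.
- read_effort(): joint torques, N m.
- read_eef_pos(): TCP position.
- read_tcp_rot(): TCP orientation.
- read_ft_force(): force on the tool from outside, world axes, zero at the start.
- read_ft_torque(): the same for the moment, N m.
- read_finger_gap(): finger opening in m.
Only numpy, scipy, OpenCV 4.12 (cv2) and the standard library are available. Lean on these libraries where they do the work, as an engineer would, in place of code of your own. Each camera call takes 0.05 s, during which the arm holds its last target.

## Working session

There is one attempt and no reset: what is moved stays moved. The work goes in short steps, each a Python script; the robot and the scene stay as the last script left them, time stands still between calls to the robot, and variables do not carry over. Pictures are saved under pics/ and viewed, and the job is handed in when it is done.

```bash
ls; mkdir -p pics
python3 - <<'E'
from bench import *
import cv2
for c in ("scene","top"):
    im=read_camera(c); cv2.imwrite(f"pics/{c}0.png",im[:,:,::-1])
    p=camera_params(c); print(c,p["K"],p["camera_from_world"])
    for n in ("fuse","holder","mouth","tray","small_fuse"):
        for f in (look_for,tip_of):
            try: print(n,f.__name__,[(d["at"],round(d["confidence"],2)) for d in f(c,n)])
            except Exception as e: print(n,f.__name__,e)
print(read_time_s(),read_tcp_rot(),read_finger_gap())
E
```

```text
pics
scene [[478.86716708   0.         320.68380958]
 [  0.         478.86716708 203.37133018]
 [  0.           0.           1.        ]] [[ 0.45617104  0.8896096  -0.02242197 -0.19129336]
 [ 0.54368333 -0.29855818 -0.78439241 -0.16310843]
 [-0.70449728  0.34562665 -0.6198595   1.39027325]
 [ 0.          0.          0.          1.        ]]
fuse call [([398.0, 208.6], 0.63)]
fuse call [([400.1, 212.1], 0.61), ([403.8, 220.1], 0.54)]
holder call [([373.9, 142.2], 0.81), ([393.2, 224.7], 0.75), ([366.9, 272.4], 0.75)]
holder call [([377.9, 148.0], 0.75), ([400.9, 222.2], 0.57), ([373.1, 271.7], 0.55)]
mouth call [([376.1, 142.6], 0.83), ([387.3, 224.0], 0.8), ([365.9, 270.2], 0.77)]
mouth call [([360.0, 262.6], 0.79), ([387.6, 213.6], 0.72), ([371.9, 136.5], 0.68)]
tray call [([456.2, 204.2], 0.59)]
tray call [([454.4, 206.0], 0.97)]
small_fuse call [([290.6, 260.2], 0.47)]
small_fuse call [([289.9, 260.2], 0.54)]
top [[392.67435087   0.         312.42166831]
 [  0.         392.67435087 204.30971165]
 [  0.           0.           1.        ]] [[ 0.00554817 -0.99958138  0.02839525 -0.01
[... 157 characters left out ...]
  ]]
fuse call [([233.9, 161.8], 0.76)]
fuse call [([231.3, 163.9], 0.49)]
holder call [([183.5, 290.5], 0.89), ([302.4, 123.5], 0.74), ([243.7, 167.2], 0.64)]
holder call [([296.9, 124.3], 0.79), ([238.5, 164.7], 0.76), ([175.0, 284.1], 0.64), ([231.2, 163.7], 0.32)]
mouth call [([245.9, 167.8], 0.97), ([182.5, 290.6], 0.94), ([300.7, 127.6], 0.66), ([176.1, 156.5], 0.61)]
mouth call [([185.0, 291.6], 0.79), ([247.3, 167.3], 0.7), ([305.2, 126.5], 0.62)]
tray call [([178.6, 156.7], 0.8)]
tray call [([180.7, 155.0], 0.95)]
small_fuse call [([352.0, 159.7], 0.42)]
small_fuse call [([353.1, 155.7], 0.64)]
1.1 [ 1.10658563e-01  9.93858482e-01 -7.63035359e-06 -2.26979034e-05] 0.08570591948443422
```

View pics/scene0.png

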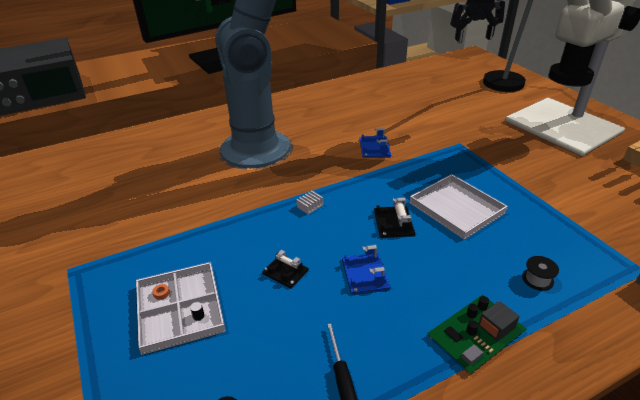

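View pics/top0.png

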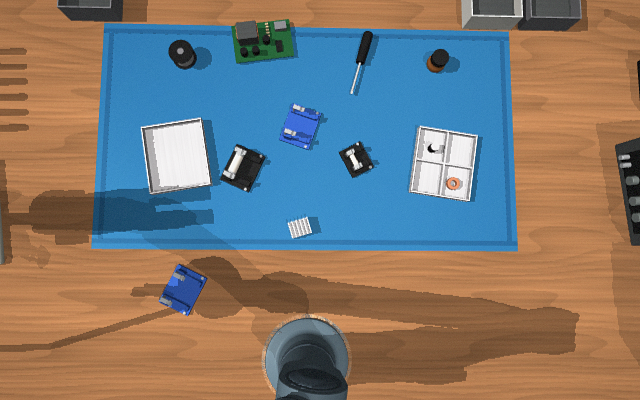

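Run:
```python
import cv2
a=cv2.imread("pics/top0.png")[90:230,130:400]; cv2.imwrite("pics/topc.png",cv2.resize(a,None,fx=2.9,fy=2.9,interpolation=cv2.INTER_CUBIC))
a=cv2.imread("pics/scene0.png")[110:320,240:520]; cv2.imwrite("pics/scenec.png",cv2.resize(a,None,fx=2.8,fy=2.8,interpolation=cv2.INTER_CUBIC))
```

```text
(no output)
```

View pics/topc.png

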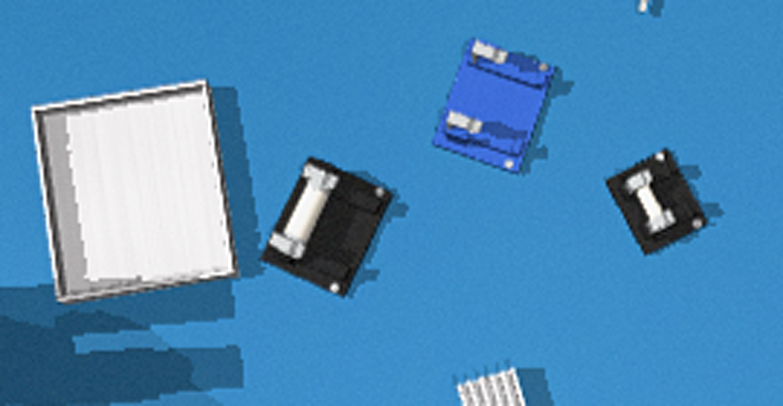

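View pics/scenec.png

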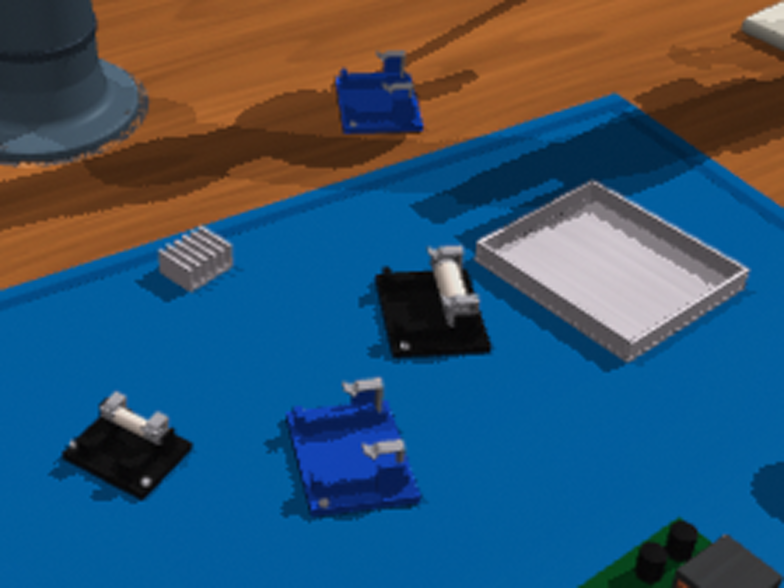

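The scene has these candidates:
- **Black holder, large:** top (243,167) and scene (393,222). It holds the thicker, longer fuse at top (233,163) and is next to the undivided tray at top (178,157). This one fits the description.
- **Black holder, small:** top (355,159). It holds the thin fuse, so it stays as it is.
- **Blue look-alikes:** top (300,127) and (184,290). Both are empty and not to be touched.

The large holder's open side (-y) faces right in the top view. Next I'll fit the pose.

```bash
cat > h.py <<'E'
import numpy as np, cv2
from bench import *
P={c:camera_params(c) for c in ("scene","top")}
def proj(c,X):
    X=np.atleast_2d(X); T=P[c]["camera_from_world"]; K=P[c]["K"]
    q=(X@T[:3,:3].T+T[:3,3])@K.T; return q[:,:2]/q[:,2:]
def ray(c,px,z):
    T=P[c]["camera_from_world"];K=P[c]["K"];R=T[:3,:3];o=-R.T@T[:3,3]
    d=R.T@np.linalg.inv(K)@np.array([*px,1.]);return o+d*(z-o[2])/d[2]
def w(pose,L):
    L=np.atleast_2d(L);x,y,t=pose;c,s=np.cos(t),np.sin(t)
    return np.c_[x+c*L[:,0]-s*L[:,1],y+s*L[:,0]+c*L[:,1],L[:,2]]
E
python3 - <<'E'
from h import *
from scipy.optimize import minimize
im={c:cv2.imread(f"pics/{c}0.png") for c in P}
# fit base silhouette to black mask, fuse to white mask
def mask(c,ctr,r=45):
    h=im[c].astype(int);v=h.max(2);m=(v<75).astype(np.uint8)
    o=np.zeros_like(m);x,y=ctr;o[y-r:y+r,x-r:x+r]=m[y-r:y+r,x-r:x+r];return o
ctr={"top":(243,167),"scene":(395,218)}
for c in ctr:
    print(c,[ (ray(c,p,.008)[:2]).round(4) for p in ([(130+310/2.9,90+157/2.9),(130+393/2.9,90+192/2.9),(130+340/2.9,90+297/2.9),(130+262/2.9,90+262/2.9)] if c=="top" else [(240+378/2.8,110+275/2.8),(240+395/2.8,110+353/2.8),(240+489/2.8,110+350/2.8)])])
print("fuse ends", ray("top",(130+322/2.9,90+170/2.9),.032),ray("top",(130+288/2.9,90+250/2.9),.032))
print("tray",ray("top",(180.7,155),.004),ray("scene",(454.4,206),.004))
print("tray rim",[ray("top",(130+a/2.9,90+b/2.9),.022)[:2].round(4) for a,b in((33,107),(206,82),(237,274),(60,301))])
E
```

```text
top [array([0.529 , 0.1775]), array([0.499 , 0.1052]), array([0.4069, 0.149 ]), array([0.4366, 0.2164])]
scene [array([0.4145, 0.1487]), array([0.5047, 0.1077]), array([0.5374, 0.1751])]
fuse ends [0.51196205 0.16311735 0.032     ] [0.44330451 0.18998434 0.032     ]
tray [0.50043009 0.3177905  0.004     ] [0.49462704 0.32274081 0.004     ]
tray rim [array([0.566 , 0.4111]), array([0.5899, 0.2654]), array([0.424 , 0.2342]), array([0.3997, 0.3811])]
```

Run:
```python
from h import *
from scipy.optimize import least_squares
C=lambda L:np.array(L,float)
top=C([(310,157),(393,192),(340,297),(262,262)])/2.9+[130,90]
sc=C([(378,275),(395,353),(489,350)])/2.8+[240,110]
loc=C([(.05,.025,.008),(.05,-.054,.008),(-.05,-.054,.008),(-.05,.025,.008)])
def res(p): return np.r_[(proj("top",w(p,loc))-top).ravel(),(proj("scene",w(p,loc[[2,1,0]]))-sc).ravel()]
r=least_squares(res,[.48,.17,-.39]); print(r.x,r.fun.round(1))
for c,sl in (("top",np.s_[90:230,130:400]),("scene",np.s_[110:320,240:520])):
    pass
p=r.x
f=[[(s*.038),.0,.029] for s in(-1,1)]
fu=C([[-.038,.011,.029],[.038,.011,.029],[.038,-.011,.029],[-.038,-.011,.029]])
rail=[C([[s*.032-.006,.011,.018],[s*.032+.006,.011,.018],[s*.032+.006,-.04,.018],[s*.032-.006,-.04,.018]]) for s in(-1,1)]
for c,(x0,y0) in (("top",(205,130)),("scene",(350,180))):
    im=cv2.imread(f"pics/{c}0.png")[y0:y0+75,x0:x0+100]
    im=cv2.resize(im,None,fx=7.5,fy=7.5,interpolation=cv2.INTER_CUBIC)
    for L,col in ((loc,(0,255,0)),(fu,(0,0,255)),(rail[0],(255,255,0)),(rail[1],(255,255,0)),(C([[0,-.028,.029]]*2),(255,0,255))):
        q=((proj(c,w(p,L))-[x0,y0]+.5)*7.5).astype(np.int32); cv2.polylines(im,[q],True,col,1)
        if len(L)==2: cv2.circle(im,tuple(map(int,q[0])),4,col,-1)
    cv2.imwrite(f"pics/fit_{c}.png",im)
```

```text
[ 0.47649482  0.17627303 -0.4156907 ] [-0.5 -1.3 -0.6 -0.6  0.8 -0.8 -1.1 -1.7 -1.8 -1.1 -1.4 -1.   0.1 -1.9]
```

View pics/fit_top.png

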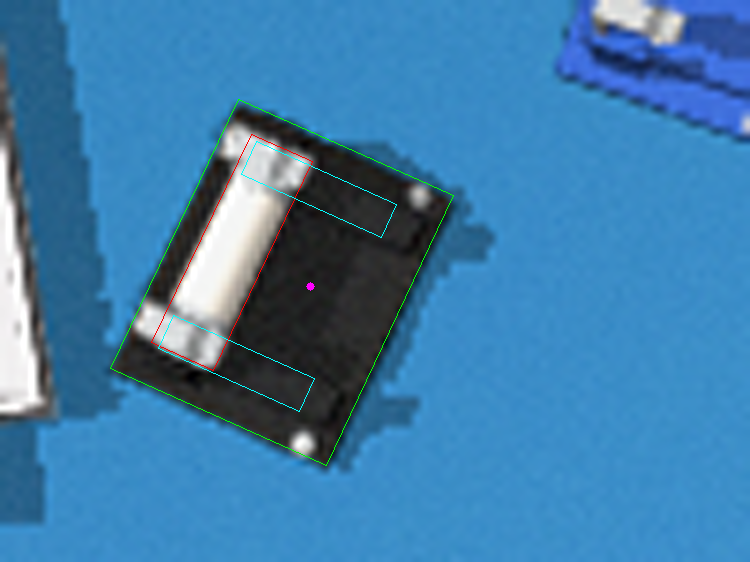

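View pics/fit_scene.png

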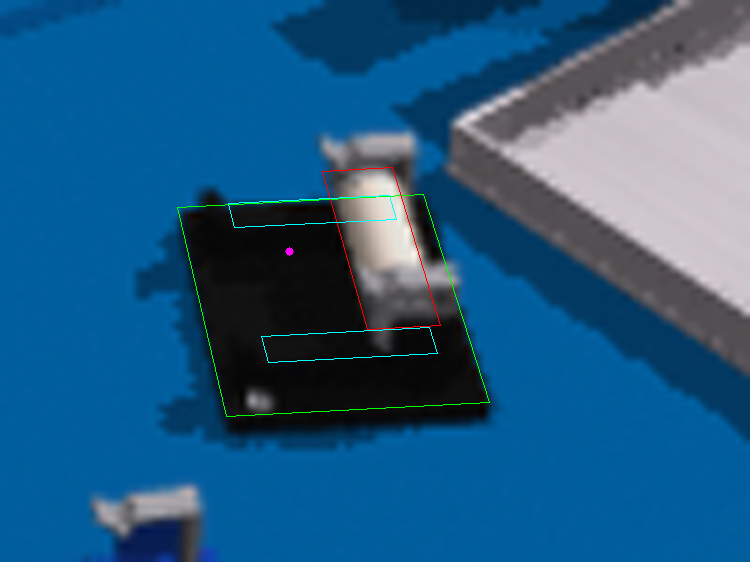

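The fit gives the holder at (0.4765, 0.1763) with yaw -0.416. The lines match the base in both views to about 1.5 px, and the fuse sits about 1 px towards +y. The tray centre comes out at (0.495, 0.323) from both cameras. Next I go down astride the fuse and grip it gently, 11 mm above its centre so the fingertips will later clear the tray floor.

```bash
cat >> h.py <<'E'
H=(0.4765,0.1763,-0.4157)
a=.2078; Q=[np.sin(a),np.cos(a),0,0]
def st(m): print(m,"t",round(read_time_s(),2),"p",np.round(read_eef_pos(),4),"F",np.round(read_ft_force(),1),"gap",round(read_finger_gap(),4),flush=True)
def pic(n):
    for c in P: cv2.imwrite(f"pics/{n}_{c}.png",read_camera(c)[:,:,::-1])
def crop(n,boxes):
    out=[cv2.resize(cv2.imread(f"pics/{n}_{c}.png")[y:y+100,x:x+130],(520,400),interpolation=cv2.INTER_CUBIC)[:, :390] for c,(x,y) in boxes.items()]
    cv2.imwrite(f"pics/{n}.png",np.hstack(out))
E
python3 - <<'E'
from h import *
g=w(H,[0,.001,.040])[0]
move_ptp([g[0],g[1],.13],Q); st("above")
move_gripper(.05,20); st("preopen")
movel(g,Q,speed=.1); st("down")
pic("down"); crop("down",{"top":(185,115),"scene":(340,160)})
E
```

```text
above t 3.17 p [0.4769 0.1789 0.1303] F [ 0.8 -0.1 -0.3] gap 0.0854
preopen t 3.62 p [0.4769 0.1773 0.13  ] F [-0.3 -0.5 -0.3] gap 0.05
down t 4.67 p [0.4775 0.1774 0.0405] F [-0.2  0.2 -0.2] gap 0.0502
```

View pics/down.png

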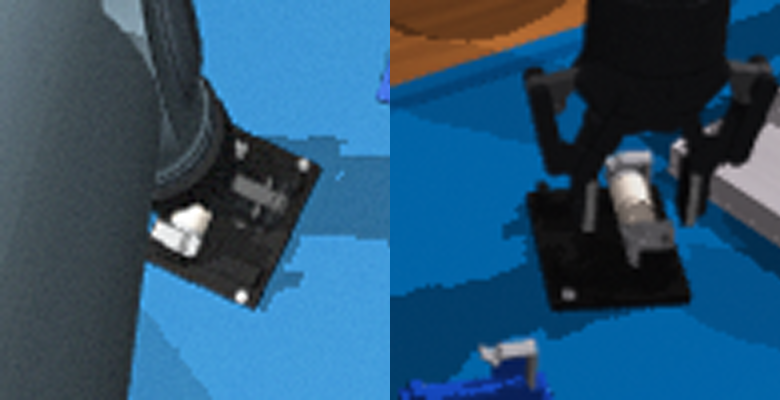

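The scene view shows the fingers at about (590,205) and (692,185), on either side of the fuse at (632,195), with no contact force. Now I close gently and draw the fuse level along -y.

Run:
```python
from h import *
move_gripper(.018,25); st("closed")
p0=read_eef_pos()
for d in (.008,.016,.024,.029):
    u=w((0,0,H[2]),[0,-d,0])[0]
    movel([.0+w(H,[0,.001,.04])[0][0]+u[0],w(H,[0,.001,.04])[0][1]+u[1],.040],Q,speed=.04); st(d)
pic("out"); crop("out",{"top":(185,115),"scene":(340,160)})
```

```text
closed t 5.12 p [0.4772 0.1774 0.0405] F [-0.1  0.6  3.3] gap 0.021
0.008 t 5.47 p [0.4749 0.1716 0.0405] F [2.5 5.  0.1] gap 0.0207
0.016 t 5.83 p [0.4708 0.1623 0.0405] F [-0.1  1.4  5.3] gap 0.0208
0.024 t 6.17 p [0.4675 0.1543 0.0405] F [0.8 1.8 6. ] gap 0.0207
0.029 t 6.45 p [0.4654 0.1496 0.0405] F [0.4 1.9 7. ] gap 0.0209
```

View pics/out.png

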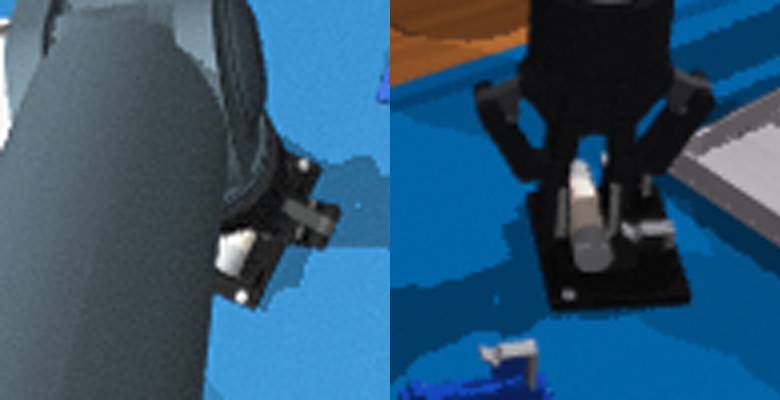

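The fuse is now in front of the clips, at (590,225) in the scene half, and the empty clip is at (648,232). Next I lift it, carry it to the tray and look again.

Run:
```python
from h import *
move_gripper(.016,40)
p=w(H,[0,-.029,.04])[0]
movel([p[0],p[1],.12],Q,speed=.08); st("lift")
movel([.495,.318,.12],Q,speed=.12); st("over")
movel([.495,.318,.06],Q,speed=.1); st("low")
pic("low"); crop("low",{"top":(120,110),"scene":(395,140)})
```

```text
lift t 7.92 p [0.4642 0.1496 0.1195] F [-0.3 -0.1 -1.5] gap 0.0205
over t 9.49 p [0.4951 0.3167 0.1199] F [ 0.2 -0.1 -1.2] gap 0.0203
low t 10.24 p [0.4954 0.3181 0.0602] F [ 0.3  0.4 -0.2] gap 0.0202
```

View pics/low.png

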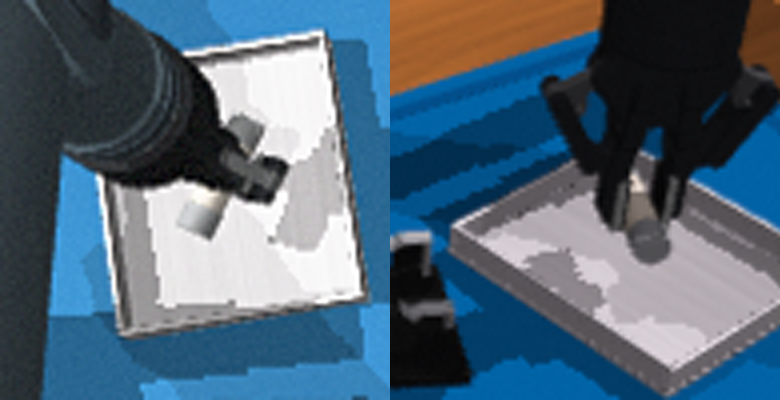

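The fuse is held level over the tray, at (215,195) in the top half. I'll lower it until it touches the floor, expected at a TCP height of about 0.026.

Run:
```python
from h import *
movel([.495,.318,.031],Q,speed=.06); st("l")
pause(.2); f0=read_ft_force()[2]
z=.031
while z>.0235:
    z-=.001; movel([.495,.318,z],Q,speed=.02); pause(.1)
    f=read_ft_force()[2]-f0; st(z)
    if f>2.5: break
```

```text
l t 10.97 p [0.4949 0.3178 0.0306] F [-0.1  0.4 -0.4] gap 0.0205
0.03 t 11.53 p [0.495  0.318  0.0301] F [-0.2 -0.2 -0.9] gap 0.0206
0.028999999999999998 t 11.88 p [0.495 0.318 0.029] F [0.5 0.5 0.3] gap 0.0204
0.027999999999999997 t 12.22 p [0.495 0.318 0.028] F [ 0.4  0.1 -1.1] gap 0.0202
0.026999999999999996 t 12.57 p [0.495 0.318 0.027] F [-0.2 -0.3 -0.3] gap 0.0205
0.025999999999999995 t 12.93 p [0.4951 0.3181 0.0266] F [-0.8 -0.7  5.3] gap 0.0204
```

Contact came at 0.0266, as expected. Now I release, back off and check.

Run:
```python
from h import *
move_gripper(.040); st("open"); pause(.3)
movel([.495,.318,.15],Q,speed=.1); st("up")
move_ptp([.40,-.10,.30],Q); st("away"); pause(.3)
pic("end"); 
for c in P:
    for n in("fuse","small_fuse"):
        print(c,n,[(d["at"],round(d["confidence"],2)) for d in look_for(c,n)])
crop("end",{"top":(140,110),"scene":(390,150)})
a=[cv2.imread(f"pics/end_{c}.png") for c in("top","scene")]
cv2.imwrite("pics/end_all.png",np.vstack([cv2.resize(x[:300],None,fx=1,fy=1) for x in a]))
```

```text
open t 13.25 p [0.4949 0.318  0.0257] F [ 0.6 -0.4  0.6] gap 0.04
up t 14.94 p [0.4944 0.3177 0.1491] F [-0.1  0.2 -0.3] gap 0.0399
away t 16.61 p [ 0.4005 -0.0988  0.2999] F [0.  0.3 0.4] gap 0.0398
scene fuse [([452.4, 203.1], 0.72)]
scene small_fuse [([287.6, 257.4], 0.43)]
top fuse [([177.6, 158.9], 0.67)]
top small_fuse []
```

View pics/end.png

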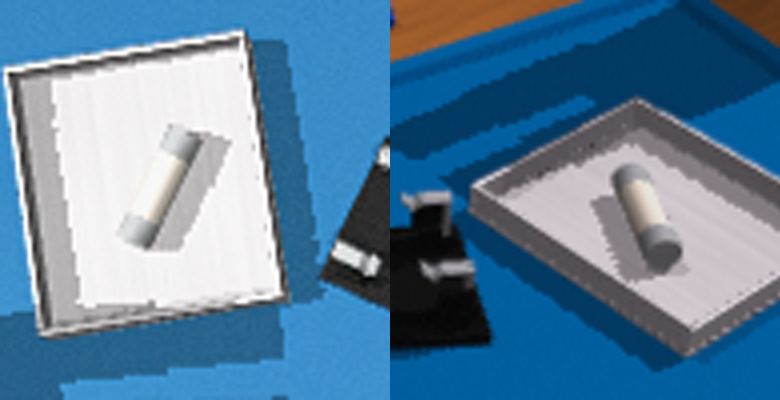

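View pics/end_all.png

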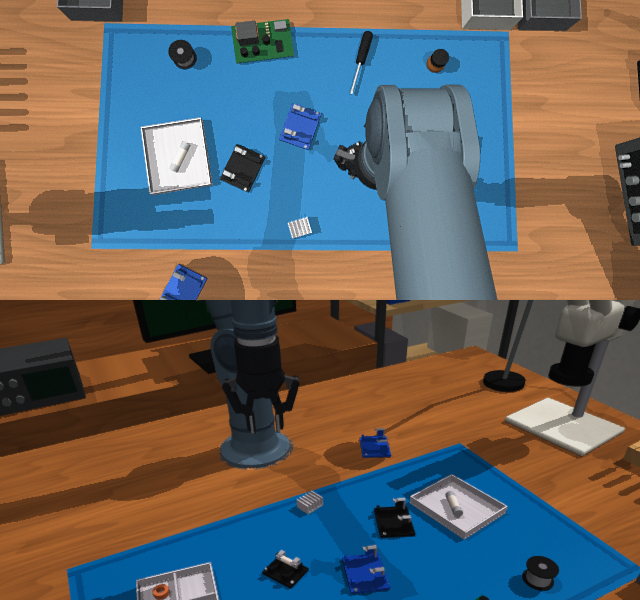

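The fuse lies flat in the undivided tray, at top (181,157) and scene (453,203). The large holder is empty, and the thin fuse is still in its clips at scene (286,259). The robot is clear of everything, so I'm handing in.

```bash
python3 -c "
from bench import *
print(sign_off(),read_time_s())"
```

```text
the job is handed in; nothing more can be done
the job is handed in; nothing more can be done
```

The blown fuse is in the undivided tray and the job is handed in, with the last clock reading at 16.6 s of the 45 s allowed.

I gripped the fuse in its clips and drew it level 29 mm out through the open side, holding it the whole way, so it slid along the rails rather than rolling freely. The readings between steps showed at most about 7 N. I then lifted it, carried it over the tray, lowered it until it touched the floor (5 N), let go and moved the arm away.

- **Last checks:** both cameras show the fuse lying still and flat near the middle of the tray, with the large holder empty. The scene camera shows the thin fuse still in its clips.
- **What did not agree:** in the top view the arm hid the thin fuse, so only the scene view confirms it, and with a low detector confidence of 0.43. The finger opening while gripping read 20–21 mm rather than the 22 mm diameter. I put that down to the pads giving, and the fuse did not slip.

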